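# Put together a tiered cake stand

### The arm

A 6-joint arm with a two-finger parallel gripper is mounted at the origin on the work surface. World frame = base frame: x ahead of the robot, y to its left, z up, the work surface at z = 0. Lengths are in m, angles in degrees, forces in N, time in s.
With the tool pointing down it reaches from about 0.35 to 0.85 m from the base axis. Payload 8.1 kg.
Tool frame: the origin (TCP) lies between the finger pads; the fingertips stand 19 mm ahead of it and the grasp point (between the pads) is the TCP (tips_ahead is the distance from the TCP to the fingertips, in m); z points along the fingers, y is the line along which they close (so a half turn about z gives the same grasp; the last joint's range is limited). The gripper opens to 85 mm and grips with 20 to 120 N. Pads are 22 mm wide; open, the fingers measure 114 mm over their backs; the gripper's body (76 mm by 85 mm) begins 54 mm behind the grasp point. The pads swing forward as they close: fully open they stand 13 mm farther back than shut.
Start: joints at [63.518, 7.471, 85.268, -0, 87.261, -4.893], TCP at [0.221, 0.558, 0.25] pointing down, gripper open.
Joint ranges: [-169.43, 169.43], [-51.17, 129.36], [1.28, 143.12], [-76.62, 256.62], [0, 156.53], [-152.29, 152.29]. Speed limits (degrees/s): [136.94, 136.94, 159.86, 180, 180, 180].

### API

Orientations are given as a 3x3 rotation matrix whose columns are the frame's x, y, z axes.
In Python, from workcell import sense, read_camera, camera_info, close_job, spot_in, pinpoint, tips_ahead gives the robot as it stands.
- The arm moves only by the shell command python3 -m creep 'ROWS' [FORCE]. ROWS is a JSON object whose one key "targets" holds a list of rows, each an object with "delta_rot": the turn, a rotation vector about the tool's x, y, z in units of 10 degrees (1.0 is 10 degrees), a list of three; "travel": the shift along the tool's x, y, z in units of 50 mm (1.0 is 50 mm), a list of three; "gripper": the closure, from -1 (fully open) to 1 (shut). In form: {"targets": [{"delta_rot": [wx, wy, wz], "travel": [dx, dy, dz], "gripper": gripper}, ...]}. A call has exactly 5 rows; each row shifts and turns the commanded pose from where the row before left it, along the tool's axes as they then stand; what a row does not reach is not made up. A row lasts 1/8 s, in which the tool goes at most 62.5 mm and 10.7 degrees, less where a joint would pass 70% of its speed; a pose out of reach is approached as far as the arm can. A call is refused whole if a number of a shift passes 1 or a number of a turn 1, either way. A call with a gripper value outside its range is refused whole. The fingers move at their own pace and stop on an object; FORCE is the grip in N (left out, the last holds). Time passes only in rows, so rows that do not move let the fingers close, or fill a call up. It gives the time, the measured TCP pose, the force, the opening and the grip force at its end, in the units of the state.
- sense(): the state, without advancing time (a new reading comes with each control period).
- read_camera(name): name is "scene" or "top"; returns the picture (400x640x3 uint8, red, green, blue); there is no depth.
- camera_info(name): a dict with "fovy" (degrees; the focal length in pixels is half the picture's height over the tangent of half this angle, whatever the lens; pixels are square), "cx", "cy" (the principal point, pixels), "R" (3x3) and "t" (3): a world point X has camera coordinates R X + t. Camera axes: x right, y down, z forward; pixel columns grow to the right and rows downward; lengths in m; the calibration is good to about 2 mm. A picture is of the moment at which its call begins. camera_info takes no time and is no camera call.
- close_job(): hands the job in; it is judged then, once.
Trained networks look in the newest picture that a camera, given by its name, has taken for a name from the list of things; names that differ only in an ending like _2 or _b are one class to them, and where a whole thing is asked for, a point or a joint stands for the part that bears it (a point fixed in the world has none). Each returns a list of dicts, best first, with "confidence" (0 to 1); they miss things now and then, are a little off and sometimes report something else, mostly with a low value. They report only what shows in the picture. A call takes as long as a camera call. They do not tell look-alikes from the thing itself.
- spot_in(camera, target): "location" ([x, y, z] in m, in the coordinates of the camera as it stood for that picture, good to about 4 mm: the middle of the surface that is visible of it).
- pinpoint(camera, target): "location" ([x, y, z] in m, in the coordinates of the camera as it stood for that picture, good to about 4 mm: a listed point, or the origin of a listed thing).
The state is a dict: "time": time; "joints": joint angles; "qvel": joint speeds; "tau": joint torques, N m; "tcp_pos": TCP position; "orientation": TCP orientation; "wrist_force": force on the tool from outside, world axes, zero at the start; "ft_torque": the same for the moment, N m; "finger_gap": finger opening in m; "gripper_force": force on a finger pad.
Only numpy, scipy, OpenCV 4.12 (cv2) and the standard library are available. Lean on these libraries where they do the work, as an engineer would, in place of code of your own. Each camera call takes 0.05 s, during which the arm holds its last target. There are 200 camera calls.

### The job

Put the cake stand together on its pale wooden base, where the base stands: first the large blue tier, then the medium pink one, then the small mint one, and last the brass knob on top. Each part must sit level, fully down on the pin of the part below, before you let go of it and fetch the next; set the parts down, do not drop them. Leave the scale, tin and jar where they are.

Things in the scene. Friction and masses are not known exactly. Their poses are not given: they have to be found in the camera images.
- base: foot of the cake stand, loose, 0.8 kg: pale wooden disc 120 mm across, 10 mm thick; steel column in its middle, 40 mm in diameter, its shoulder 40 mm above the underside, and on it a centring pin 19 mm high, 18 mm in diameter, its upper 11 mm tapering to 8 mm. Origin: centre of the underside, z up
- large_tier: large blue tier: round plate 180 mm across, 6 mm thick (lip 9), lying flat; steel hub in its middle, diameter 40, shoulder 55 above the underside; on it a pin 19 high, diameter 18, its upper 11 tapering to 8. From below a 23 mm hole, 22 deep, takes the next pin down; seated, the underside rests on that part's shoulder. Grip the hub. Origin: centre of underside, z up; about 0.35 kg
- medium_tier: medium pink tier: round plate 140 mm across, 6 mm thick (lip 9), lying flat; steel hub in its middle, diameter 40, shoulder 55 above the underside; on it a pin 19 high, diameter 18, its upper 11 tapering to 8. From below a 23 mm hole, 22 deep, takes the next pin down; seated, the underside rests on that part's shoulder. Grip the hub. Origin: centre of underside, z up; about 0.26 kg
- small_tier: small mint-green tier: round plate 100 mm across, 6 mm thick (lip 9), lying flat; steel hub in its middle, diameter 40, shoulder 55 above the underside; on it a pin 19 high, diameter 18, its upper 11 tapering to 8. From below a 23 mm hole, 22 deep, takes the next pin down; seated, the underside rests on that part's shoulder. Grip the hub. Origin: centre of underside, z up; about 0.18 kg
- knob: top knob of the stand, about 80 g: upright brass-coloured cylinder 34 mm in diameter and 32 mm high with a ball 28 mm across on it, 56 mm high in all; a 23 mm hole 22 mm deep from below takes the pin. Grip the cylinder from above. Origin: centre of the underside, z up
- scale: bystander: flat kitchen scale, 130 x 190 x 18 mm, brushed metal, beyond the work; origin centre of the underside
- tin: bystander: empty steel cake tin, 130 mm across, 60 mm high, at the far right seen from the robot; origin centre of the underside
- jar: bystander: amber jar with red cap, 70 mm across, 110 mm high, at the far left seen from the robot; origin centre of the underside
Things that resemble listed ones, but are neither listed nor needed, are in the scene too. Several things have the shape of the large_tier; the one meant has the colours described above. There is more than one size of the medium_tier; the one meant has the size given above.

How it is judged:
By the outcome, as a careful person would: the job done as asked, in the order asked, and still so for the second after the job is handed in, with the robot touching nothing.
It also fails if it takes over 134 s, if anything falls off the work surface, if the arm or the gripper's body presses on something with over 40 N, if the wrist force passes 120 N, or if a joint passes its speed limit or range.

## Working session

There is one attempt and no reset: what is moved stays moved. The work goes in short steps, Python scripts to look and compute and a shell command to move; the robot and the scene stay as the last step left them, time stands still between calls to the robot, and variables do not carry over. Pictures are saved under pics/ and viewed, at most 14 in all, crops included, and the job is handed in when it is done.

```bash
ls; mkdir -p pics
cat > h.py <<'E'
import numpy as np, cv2
from workcell import *
def world(cam,p):
    i=camera_info(cam); return np.array(i["R"]).T@(np.array(p)-np.array(i["t"]))
def pix(cam,X):
    i=camera_info(cam); c=np.array(i["R"])@np.array(X)+np.array(i["t"]); f=200/np.tan(np.radians(i["fovy"])/2)
    return np.array([i["cx"]+f*c[0]/c[2], i["cy"]+f*c[1]/c[2]])
def ray(cam,u,v,z):
    i=camera_info(cam); f=200/np.tan(np.radians(i["fovy"])/2); R=np.array(i["R"]); t=np.array(i["t"])
    d=R.T@np.array([(u-i["cx"])/f,(v-i["cy"])/f,1]); o=-R.T@t
    return o+d*(z-o[2])/d[2]
def snap(cam,fn):
    im=np.array(read_camera(cam)); cv2.imwrite(fn,im[:,:,::-1]); return im
E
python3 - <<'E'
from h import *
np.set_printoptions(precision=4,suppress=True)
for c in("scene","top"):
    print(c,camera_info(c)); snap(c,f"pics/{c}0.png")
    for n in "base large_tier medium_tier small_tier knob scale tin jar".split():
        for d in pinpoint(c,n): print(n,round(d["confidence"],2),world(c,d["location"]),pix(c,world(c,d["location"])).round())
s=sense();print(s)
E
```

```text
pics
scene {'fovy': 57.794655412236615, 'cx': 325.94227025543677, 'cy': 202.38971811226992, 'R': array([[-0.04  ,  0.9991, -0.0118],
       [ 0.8186,  0.026 , -0.5738],
       [-0.573 , -0.0326, -0.8189]]), 't': array([ 0.0414, -0.4816,  1.7202])}
base 0.81 [ 0.411  -0.3534  0.0024] [246. 165.]
base 0.69 [0.4755 0.005  0.0014] [333. 179.]
large_tier 0.93 [ 0.4244  0.2008 -0.0005] [381. 171.]
large_tier 0.65 [0.6718 0.2018 0.0011] [385. 222.]
medium_tier 0.81 [ 0.4579 -0.6108 -0.0005] [182. 172.]
medium_tier 0.73 [ 0.6815 -0.215  -0.0026] [272. 222.]
medium_tier 0.7 [ 0.5068 -0.1786 -0.0055] [286. 185.]
small_tier 0.88 [0.4783 0.0033 0.0024] [332. 179.]
knob 0.64 [0.4225 0.3732 0.0008] [424. 171.]
scale 0.92 [0.7835 0.0006 0.0012] [329. 248.]
tin 0.81 [ 0.6738 -0.4269  0.0023] [215. 218.]
jar 0.87 [ 0.6533  0.409  -0.0026] [441. 220.]
top {'fovy': 56.21503015948003, 'cx': 318.42662269100583, 'cy': 199.02237819754822, 'R': array([[ 0.0109, -0.9998,  0.0184],
       [-0.9916, -0.0132, -0.129 ],
       [ 0.1292, -0.0168, -0.9915]]), 't': array([-0.0441,  0.5961,  1.1505])}
large_tier 0.7
[... 449 characters left out ...]
46.]
scale 0.3 [0.6728 0.2046 0.0006] [245. 177.]
tin 0.93 [ 0.6716 -0.4277  0.0032] [436. 180.]
jar 0.82 [0.6535 0.4115 0.0034] [181. 181.]
{'time': 0.9, 'joints': array([63.5196,  7.4721, 85.2677, -0.0006, 87.2632, -4.8937]), 'qvel': array([-0.0299, -0.006 ,  0.0364, -0.0415,  0.0622, -0.0203]), 'tau': array([  0.0001, -56.9298, -50.0876,  -0.0002,   0.001 ,   0.    ]), 'tcp_pos': array([0.2207, 0.5579, 0.2503]), 'orientation': array([[-0.9299,  0.3679, -0.    ],
       [ 0.3679,  0.9299, -0.0001],
       [-0.    , -0.0001, -1.    ]]), 'wrist_force': array([-0.2587, -0.2263,  0.0696]), 'ft_torque': array([ 0.0015,  0.0101, -0.0295]), 'gripper_force': 0.0, 'finger_gap': 0.08542050759233737}
```

View pics/scene0.png

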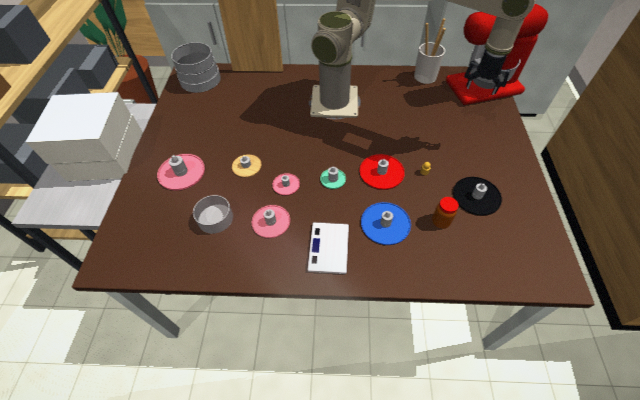

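View pics/top0.png

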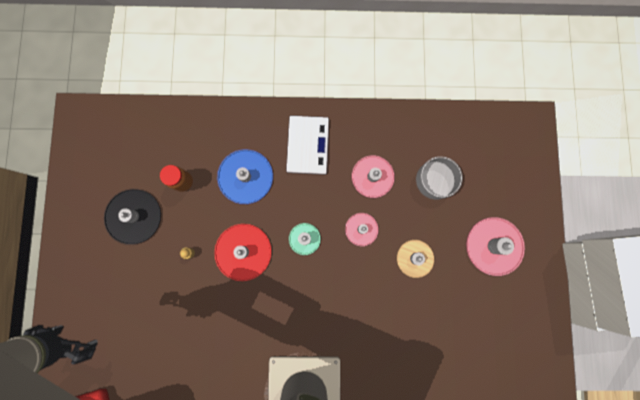

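The scene picture, taken from the far side, shows the blue tier at (386,222) and the base (wood) at (246,165). The three pink tiers differ in size; the medium one looks like (271,221). Mint is at (333,178) and the knob at (426,169). I'll refine these by colour segmentation.

Run:
```python
from h import *
np.set_printoptions(precision=4,suppress=True)
G={"blue":(.672,.203,.009,.09),"pinkA":(.680,-.2145,.009,.07),"pinkB":(.504,-.178,.009,.07),"pinkC":(.456,-.61,.009,.07),"mint":(.476,.004,.009,.05),"base":(.411,-.3534,.01,.06),"knob":(.4215,.376,.028,.017)}
for c in("scene","top"):
    im=cv2.imread(f"pics/{c}0.png"); hsv=cv2.cvtColor(im,cv2.COLOR_BGR2HSV).astype(int)
    for n,(x,y,z,r) in G.items():
        u,v=pix(c,(x,y,z)); R=26 if r>.02 else 10
        if n=="blue" or n=="pinkC":R=36
        yy,xx=np.mgrid[:400,:640]; near=np.hypot(xx-u,yy-v)<R
        lo,hi={"b":(100,125),"p":(165,180),"m":(65,95),"k":(15,30)}[n[0]] if n!="base" else (12,24)
        m=near&(hsv[...,0]>=lo)&(hsv[...,0]<=hi)&(hsv[...,1]>70)&(hsv[...,2]>110)
        k,l,st,_=cv2.connectedComponentsWithStats(m.astype(np.uint8)); i=1+np.argmax(st[1:,4]); m=(l==i)
        pts=np.argwhere(m)[:,::-1].astype(np.int32); h=cv2.convexHull(pts)
        (eu,ev),ax,_=cv2.fitEllipse(h.astype(np.float32)); 
        if n=="knob": eu,ev=pts.mean(0)
        w=ray(c,eu,ev,z); E=[ray(c,pts[:,0].min()-.5,ev,z),ray(c,pts[:,0].max()+.5,ev,z)]
        print(c,n,w,"diam",np.linalg.norm(E[1]-E[0]).round(4),st[i,4])
```

```text
scene blue [0.6793 0.2027 0.009 ] diam 0.1813 1523
scene pinkA [ 0.6853 -0.2176  0.009 ] diam 0.1432 854
scene pinkB [ 0.5113 -0.1796  0.009 ] diam 0.1104 403
scene pinkC [ 0.4621 -0.6122  0.009 ] diam 0.1957 1079
scene mint [0.4777 0.0043 0.009 ] diam 0.1032 281
scene base [ 0.42   -0.3512  0.01  ] diam 0.1273 457
scene knob [0.418  0.3768 0.028 ] diam 0.0358 70
top blue [0.6722 0.2047 0.009 ] diam 0.1826 2230
top pinkA [ 0.6784 -0.2154  0.009 ] diam 0.1453 1286
top pinkB [ 0.5042 -0.1771  0.009 ] diam 0.1101 798
top pinkC [ 0.4545 -0.6104  0.009 ] diam 0.1924 2313
top mint [0.4714 0.0066 0.009 ] diam 0.0995 588
top base [ 0.4129 -0.349   0.01  ] diam 0.1256 1059
top knob [0.4224 0.3773 0.028 ] diam 0.0373 126
```

Pink A (0.680,-0.2155) has a measured diameter of 143–145 mm, so it is the medium tier. Next I square the tool up with the world axes.

```bash
python3 -m creep '{"targets":[{"delta_rot":[0,0,1],"travel":[0,0,0],"gripper":-1},{"delta_rot":[0,0,1],"travel":[0,0,0],"gripper":-1},{"delta_rot":[0,0,1],"travel":[0,0,0],"gripper":-1},{"delta_rot":[0,0,1],"travel":[0,0,0],"gripper":-1},{"delta_rot":[0,0,1],"travel":[0,0,0],"gripper":-1}]}' 50
python3 -m creep '{"targets":[{"delta_rot":[0,0,1],"travel":[0,0,0],"gripper":-1},{"delta_rot":[0,0,0.84],"travel":[0,0,0],"gripper":-1},{"delta_rot":[0,0,0],"travel":[0,0,0],"gripper":-1},{"delta_rot":[0,0,0],"travel":[0,0,0],"gripper":-1},{"delta_rot":[0,0,0],"travel":[0,0,0],"gripper":-1}]}'
python3 -c "
from h import *
s=sense();print(s['joints'],s['orientation'],tips_ahead() if callable(tips_ahead) else tips_ahead)"
```

```text
time: 1.52
tcp_pos: [0.2208, 0.5579, 0.2503]
orientation: [[-0.31, 0.951, 0.0], [0.951, 0.31, 0.0], [0.0, 0.0, -1.0]]
wrist_force: [-0.3, 0.1, 0.2]
finger_gap: 0.0855
gripper_force: 0.0
time: 2.15
tcp_pos: [0.2208, 0.5579, 0.2503]
orientation: [[-0.002, 1.0, 0.0], [1.0, 0.002, 0.0], [0.0, 0.0, -1.0]]
wrist_force: [-0.8, -0.4, 0.8]
finger_gap: 0.0856
gripper_force: 0.0
[ 6.35168439e+01  7.47155569e+00  8.52661925e+01 -2.34692879e-03
  8.72607637e+01  6.33998362e+01] [[-2.04412542e-03  9.99997910e-01  4.82033787e-05]
 [ 9.99997911e-01  2.04412518e-03  5.00151688e-06]
 [ 4.90297268e-06  4.82135017e-05 -9.99999999e-01]] 0.019
```

```bash
python3 -m creep '{"targets":[{"delta_rot":[0,0,0],"travel":[-0.591,0.755,0],"gripper":-1},{"delta_rot":[0,0,0],"travel":[-0.591,0.755,0],"gripper":-1},{"delta_rot":[0,0,0],"travel":[-0.591,0.755,0],"gripper":-1},{"delta_rot":[0,0,0],"travel":[-0.591,0.755,0],"gripper":-1},{"delta_rot":[0,0,0],"travel":[-0.591,0.755,0],"gripper":-1}]}'
python3 -m creep '{"targets":[{"delta_rot":[0,0,0],"travel":[-0.591,0.755,0],"gripper":-1},{"delta_rot":[0,0,0],"travel":[-0.591,0.755,0],"gripper":-1},{"delta_rot":[0,0,0],"travel":[-0.591,0.755,0],"gripper":-1},{"delta_rot":[0,0,0],"travel":[-0.591,0.755,0],"gripper":-1},{"delta_rot":[0,0,0],"travel":[-0.591,0.755,0],"gripper":-1}]}'
python3 -m creep '{"targets":[{"delta_rot":[0,0,0],"travel":[-0.591,0.755,0],"gripper":-1},{"delta_rot":[0,0,0],"travel":[-0.591,0.755,0],"gripper":-1},{"delta_rot":[0,0,0],"travel":[0,0,0],"gripper":-1},{"delta_rot":[0,0,0],"travel":[0,0,0],"gripper":-1},{"delta_rot":[0,0,0],"travel":[0,0,0],"gripper":-1}]}'
```

```text
time: 2.78
tcp_pos: [0.4106, 0.4092, 0.2505]
orientation: [[-0.002, 1.0, 0.0], [1.0, 0.002, 0.0], [0.0, 0.0, -1.0]]
wrist_force: [0.4, 1.1, 0.8]
finger_gap: 0.0853
gripper_force: 0.0
time: 3.4
tcp_pos: [0.5995, 0.2614, 0.2503]
orientation: [[-0.002, 1.0, 0.0], [1.0, 0.002, 0.0], [0.0, 0.0, -1.0]]
wrist_force: [-0.2, 0.1, 0.5]
finger_gap: 0.0853
gripper_force: 0.0
time: 4.03
tcp_pos: [0.6731, 0.2045, 0.2505]
orientation: [[-0.002, 1.0, 0.0], [1.0, 0.002, 0.0], [0.0, 0.0, -1.0]]
wrist_force: [-0.0, 0.2, -0.4]
finger_gap: 0.0852
gripper_force: 0.0
```

```bash
python3 -m creep '{"targets":[{"delta_rot":[0,0,0],"travel":[0,0,0.7],"gripper":-1},{"delta_rot":[0,0,0],"travel":[0,0,0.7],"gripper":-1},{"delta_rot":[0,0,0],"travel":[0,0,0.7],"gripper":-1},{"delta_rot":[0,0,0],"travel":[0,0,0.6],"gripper":-1},{"delta_rot":[0,0,0],"travel":[0,0,0.5],"gripper":-1}]}'
python3 -m creep '{"targets":[{"delta_rot":[0,0,0],"travel":[0,0,0.4],"gripper":-1},{"delta_rot":[0,0,0],"travel":[0,0,0.3],"gripper":-1},{"delta_rot":[0,0,0],"travel":[0,0,0.25],"gripper":-1},{"delta_rot":[0,0,0],"travel":[0,0,0.14],"gripper":-1},{"delta_rot":[0,0,0],"travel":[0,0,0],"gripper":0}]}'
python3 -m creep '{"targets":[{"delta_rot":[0,0,0],"travel":[0,0,0],"gripper":0.2},{"delta_rot":[0,0,0],"travel":[0,0,0],"gripper":0.5},{"delta_rot":[0,0,0],"travel":[0,0,0],"gripper":1},{"delta_rot":[0,0,0],"travel":[0,0,0],"gripper":1},{"delta_rot":[0,0,0],"travel":[0,0,0],"gripper":1}]}' 60
python3 - <<'E'
from h import *
snap("scene","pics/scene1.png"); a=cv2.imread("pics/scene1.png")[120:280,250:470]
cv2.imwrite("pics/s1.png",cv2.resize(a,None,fx=3,fy=3,interpolation=cv2.INTER_CUBIC))
print(sense())
E
```

```text
time: 4.65
tcp_pos: [0.6726, 0.2046, 0.0892]
orientation: [[-0.002, 1.0, -0.001], [1.0, 0.002, -0.0], [-0.0, -0.001, -1.0]]
wrist_force: [0.7, -0.5, 0.4]
finger_gap: 0.0851
gripper_force: 0.0
time: 5.28
tcp_pos: [0.6736, 0.2033, 0.0354]
orientation: [[-0.0, 1.0, -0.001], [1.0, 0.0, -0.0], [-0.0, -0.001, -1.0]]
wrist_force: [0.2, 0.6, 0.1]
finger_gap: 0.0694
gripper_force: 0.0
time: 5.9
tcp_pos: [0.6746, 0.2036, 0.037]
orientation: [[-0.0, 1.0, 0.002], [1.0, 0.0, 0.0], [0.0, 0.002, -1.0]]
wrist_force: [1.1, 0.1, 5.2]
finger_gap: 0.0384
gripper_force: 61.0
{'time': 5.95, 'joints': array([ 1.26240695e+01,  3.31483243e+01,  7.65283290e+01, -2.47929669e-03,
        7.02171011e+01,  1.26159583e+01]), 'qvel': array([ 0.0535834 , -0.02771922, -0.01137517, -0.05925722, -0.01154027,
        0.0773147 ]), 'tau': array([ 1.97958034e-01, -7.04928875e+01, -4.28020799e+01,  2.19276489e-02,
       -1.86261046e-01, -6.83100006e-03]), 'tcp_pos': array([0.6746352 , 0.20355042, 0.03699322]), 'orientation': array([[-1.56506074e-04,  9.99998334e-01,  1.81840509e-03],
       [ 9.99999921e-01,  1.55841627e-04,  3.65537027e-04],
       [ 3.65253035e-04,  1.81846215e-03, -9.99998280e-01]]), 'wrist_force': array([ 0.34571589, -0.54392996,  5.2382859 ]), 'ft_torque': array([-0.01542682,  0.20760506, -0.02536004]), 'gripper_force': 61.04749208316207, 'finger_gap': 0.038989531269459636}
```

View pics/s1.png

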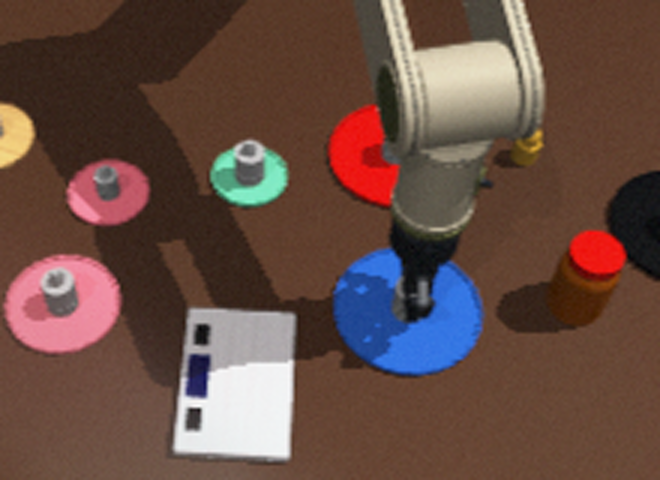

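The blue hub is gripped (gap 39 mm), and its hub sits 2.4 mm farther in x than the top camera says. With that correction the base is at (0.4153, -0.350).

```bash
python3 -m creep '{"targets":[{"delta_rot":[0,0,0],"travel":[0,0,-0.2],"gripper":1},{"delta_rot":[0,0,0],"travel":[0,0,-0.5],"gripper":1},{"delta_rot":[0,0,0],"travel":[0,0,-0.8],"gripper":1},{"delta_rot":[0,0,0],"travel":[0,0,-0.8],"gripper":1},{"delta_rot":[0,0,0],"travel":[0,0,-0.5],"gripper":1}]}'
python3 -m creep '{"targets":[{"delta_rot":[0,0,0],"travel":[-0.326,-0.153,0],"gripper":1},{"delta_rot":[0,0,0],"travel":[-0.326,-0.153,0],"gripper":1},{"delta_rot":[0,0,0],"travel":[-0.651,-0.305,0],"gripper":1},{"delta_rot":[0,0,0],"travel":[-0.651,-0.305,0],"gripper":1},{"delta_rot":[0,0,0],"travel":[-0.651,-0.305,0],"gripper":1}]}'
python3 -m creep '{"targets":[{"delta_rot":[0,0,0],"travel":[-0.651,-0.305,0],"gripper":1},{"delta_rot":[0,0,0],"travel":[-0.651,-0.305,0],"gripper":1},{"delta_rot":[0,0,0],"travel":[-0.651,-0.305,0],"gripper":1},{"delta_rot":[0,0,0],"travel":[-0.651,-0.305,0],"gripper":1},{"delta_rot":[0,0,0],"travel":[-0.651,-0.305,0],"gripper":1}]}'
python3 -m creep '{"targets":[{"delta_rot":[0,0,0],"travel":[-0.651,-0.305,0],"gripper":1},{"delta_rot":[0,0,0],"travel":[-0.651,-0.305,0],"gripper":1},{"delta_rot":[0,0,0],"travel":[-0.651,-0.305,0],"gripper":1},{"delta_rot":[0,0,0],"travel":[-0.651,-0.305,0],"gripper":1},{"delta_rot":[0,0,0],"travel":[-0.651,-0.305,0],"gripper":1}]}'
python3 -m creep '{"targets":[{"delta_rot":[0,0,0],"travel":[-0.651,-0.305,0],"gripper":1},{"delta_rot":[0,0,0],"travel":[-0.651,-0.305,0],"gripper":1},{"delta_rot":[0,0,0],"travel":[-0.326,-0.153,0],"gripper":1},{"delta_rot":[0,0,0],"travel":[-0.326,-0.153,0],"gripper":1},{"delta_rot":[0,0,0],"travel":[0,0,0],"gripper":1}]}'
python3 - <<'E'
from h import *
a=snap("scene","pics/scene2.png")[90:250,150:370,::-1]
b=snap("top","pics/top2.png")[160:320,320:540,::-1]
cv2.imwrite("pics/s2.png",np.hstack([cv2.resize(q,(400,291),interpolation=cv2.INTER_CUBIC) for q in(a,b)]))
s=sense();print(s['tcp_pos'],s['orientation'],s['wrist_force'],s['ft_torque'],s['finger_gap'])
E
```

```text
time: 6.58
tcp_pos: [0.6742, 0.2035, 0.1784]
orientation: [[-0.0, 1.0, 0.002], [1.0, 0.0, 0.0], [0.0, 0.002, -1.0]]
wrist_force: [0.7, 0.4, -3.5]
finger_gap: 0.0389
gripper_force: 60.9
time: 7.2
tcp_pos: [0.6116, 0.0723, 0.1754]
orientation: [[-0.0, 1.0, -0.001], [1.0, 0.0, -0.0], [-0.0, -0.001, -1.0]]
wrist_force: [-0.0, -0.0, -2.9]
finger_gap: 0.0385
gripper_force: 61.0
time: 7.82
tcp_pos: [0.5355, -0.0904, 0.1756]
orientation: [[-0.0, 1.0, -0.001], [1.0, 0.0, 0.0], [0.0, -0.001, -1.0]]
wrist_force: [0.3, -0.1, -3.2]
finger_gap: 0.0388
gripper_force: 61.0
time: 8.45
tcp_pos: [0.4593, -0.2531, 0.1756]
orientation: [[-0.0, 1.0, -0.001], [1.0, 0.0, 0.0], [0.0, -0.001, -1.0]]
wrist_force: [0.4, -0.3, -3.4]
finger_gap: 0.0386
gripper_force: 61.0
time: 9.07
tcp_pos: [0.4142, -0.3506, 0.1757]
orientation: [[0.001, 1.0, -0.0], [1.0, -0.001, 0.0], [0.0, -0.0, -1.0]]
wrist_force: [-0.1, 0.1, -1.8]
finger_gap: 0.0389
gripper_force: 61.0
[ 0.41479174 -0.34955057  0.17563986] [[-3.30890553e-04  9.99999944e-01 -4.55925183e-05]
 [ 9.99999686e-01  3.30923324e-04  7.20662519e-04]
 [ 7.20677566e-04 -4.53540435e-05 -9.99999739e-01]] [-0.07137183 -0.71897851 -2.73282442] [-0.01349938 -0.01419263  0.02519349] 0.038679990974084366
```

View pics/s2.png

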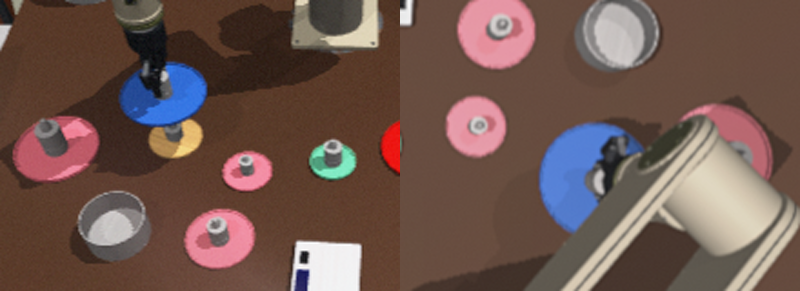

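The picture shows the blue tier held level above the base. I go down, slowly at the pin.

```bash
python3 -m creep '{"targets":[{"delta_rot":[0,0,0],"travel":[0,0,0.3],"gripper":1},{"delta_rot":[0,0,0],"travel":[0,0,0.4],"gripper":1},{"delta_rot":[0,0,0],"travel":[0,0,0.4],"gripper":1},{"delta_rot":[0,0,0],"travel":[0,0,0.2],"gripper":1},{"delta_rot":[0,0,0],"travel":[0,0,0.1],"gripper":1}]}'
python3 -m creep '{"targets":[{"delta_rot":[0,0,0],"travel":[0,0,0.1],"gripper":1},{"delta_rot":[0,0,0],"travel":[0,0,0.06],"gripper":1},{"delta_rot":[0,0,0],"travel":[0,0,0.06],"gripper":1},{"delta_rot":[0,0,0],"travel":[0,0,0.06],"gripper":1},{"delta_rot":[0,0,0],"travel":[0,0,0],"gripper":1}]}'
```

```text
time: 9.8
tcp_pos: [0.4144, -0.3494, 0.1048]
orientation: [[-0.001, 1.0, -0.001], [1.0, 0.001, 0.001], [0.001, -0.001, -1.0]]
wrist_force: [-0.6, -0.2, -3.0]
finger_gap: 0.0389
gripper_force: 61.0
time: 10.42
tcp_pos: [0.4145, -0.35, 0.0916]
orientation: [[-0.0, 1.0, -0.0], [1.0, 0.0, 0.0], [0.0, -0.0, -1.0]]
wrist_force: [0.0, 0.2, -2.8]
finger_gap: 0.0387
gripper_force: 61.0
```

```bash
python3 -m creep '{"targets":[{"delta_rot":[0,0,0],"travel":[0,0,0.06],"gripper":1},{"delta_rot":[0,0,0],"travel":[0,0,0.06],"gripper":1},{"delta_rot":[0,0,0],"travel":[0,0,0.05],"gripper":1},{"delta_rot":[0,0,0],"travel":[0,0,0.05],"gripper":1},{"delta_rot":[0,0,0],"travel":[0,0,0],"gripper":1}]}'
python3 -m creep '{"targets":[{"delta_rot":[0,0,0],"travel":[0,0,0.02],"gripper":1},{"delta_rot":[0,0,0],"travel":[0,0,0.02],"gripper":1},{"delta_rot":[0,0,0],"travel":[0,0,0.02],"gripper":1},{"delta_rot":[0,0,0],"travel":[0,0,0],"gripper":1},{"delta_rot":[0,0,0],"travel":[0,0,0],"gripper":1}]}'
```

```text
time: 11.05
tcp_pos: [0.4144, -0.35, 0.0805]
orientation: [[-0.0, 1.0, -0.0], [1.0, 0.0, 0.0], [0.0, -0.0, -1.0]]
wrist_force: [-0.4, -1.0, -2.7]
finger_gap: 0.0388
gripper_force: 61.0
time: 11.68
tcp_pos: [0.4146, -0.3501, 0.0778]
orientation: [[-0.0, 1.0, 0.0], [1.0, 0.0, -0.0], [-0.0, 0.0, -1.0]]
wrist_force: [0.2, -0.5, -3.6]
finger_gap: 0.0385
gripper_force: 61.0
```

```bash
python3 -m creep '{"targets":[{"delta_rot":[0,0,0],"travel":[0,0,0.02],"gripper":1},{"delta_rot":[0,0,0],"travel":[0,0,0],"gripper":1},{"delta_rot":[0,0,0],"travel":[0,0,0.02],"gripper":1},{"delta_rot":[0,0,0],"travel":[0,0,0],"gripper":1},{"delta_rot":[0,0,0],"travel":[0,0,0],"gripper":1}]}'
```

```text
time: 12.3
tcp_pos: [0.4147, -0.3502, 0.0769]
orientation: [[-0.0, 1.0, 0.0], [1.0, 0.0, -0.0], [-0.0, 0.0, -1.0]]
wrist_force: [-4.9, 2.4, 8.5]
finger_gap: 0.0386
gripper_force: 62.2
```

Seated: contact force came at exactly the expected height (0.077). Release, rise, and go to the medium pink tier.

```bash
python3 -m creep '{"targets":[{"delta_rot":[0,0,0],"travel":[0,0,-0.02],"gripper":0.2},{"delta_rot":[0,0,0],"travel":[0,0,0],"gripper":-0.3},{"delta_rot":[0,0,0],"travel":[0,0,0],"gripper":-1},{"delta_rot":[0,0,0],"travel":[0,0,0],"gripper":-1},{"delta_rot":[0,0,0],"travel":[0,0,0],"gripper":-1}]}'
python3 -m creep '{"targets":[{"delta_rot":[0,0,0],"travel":[0,0,-0.2],"gripper":-1},{"delta_rot":[0,0,0],"travel":[0,0,-0.5],"gripper":-1},{"delta_rot":[0,0,0],"travel":[0,0,-0.7],"gripper":-1},{"delta_rot":[0,0,0],"travel":[0,0,-0.7],"gripper":-1},{"delta_rot":[0,0,0],"travel":[0,0,-0.3],"gripper":-1}]}'
python3 -m creep '{"targets":[{"delta_rot":[0,0,0],"travel":[0.267,0.532,0],"gripper":-1},{"delta_rot":[0,0,0],"travel":[0.267,0.532,0],"gripper":-1},{"delta_rot":[0,0,0],"travel":[0.267,0.532,0],"gripper":-1},{"delta_rot":[0,0,0],"travel":[0.267,0.532,0],"gripper":-1},{"delta_rot":[0,0,0],"travel":[0.267,0.532,0],"gripper":-1}]}'
python3 -m creep '{"targets":[{"delta_rot":[0,0,0],"travel":[0.267,0.532,0],"gripper":-1},{"delta_rot":[0,0,0],"travel":[0.267,0.532,0],"gripper":-1},{"delta_rot":[0,0,0],"travel":[0.267,0.532,0],"gripper":-1},{"delta_rot":[0,0,0],"travel":[0.267,0.532,0],"gripper":-1},{"delta_rot":[0,0,0],"travel":[0.267,0.532,0],"gripper":-1}]}'
python3 -m creep '{"targets":[{"delta_rot":[0,0,0],"travel":[0,0,0],"gripper":-1},{"delta_rot":[0,0,0],"travel":[0,0,0],"gripper":-1},{"delta_rot":[0,0,0],"travel":[0,0,0],"gripper":-1},{"delta_rot":[0,0,0],"travel":[0,0,0],"gripper":-1},{"delta_rot":[0,0,0],"travel":[0,0,0],"gripper":-1}]}'
python3 - <<'E'
from h import *
np.set_printoptions(precision=4,suppress=True)
a=snap("scene","pics/scene3.png")[90:250,150:370,::-1]
b=snap("top","pics/top3.png")[160:320,320:540,::-1]
cv2.imwrite("pics/s3.png",np.hstack([cv2.resize(q,(400,291),interpolation=cv2.INTER_CUBIC) for q in(a,b)]))
s=sense();print(s['tcp_pos'],s['wrist_force'])
for c,bx in(("scene",-.0047),("top",.0024)):
    im=cv2.imread(f"pics/{c}3.png"); hsv=cv2.cvtColor(im,cv2.COLOR_BGR2HSV).astype(int)
    yy,xx=np.mgrid[:400,:640]
    for n,X,lo,hi,R in(("blue",(.4147,-.35,.049),100,125,42),("pinkA",(.6807,-.2165,.009),165,180,28)):
        u,v=pix(c,X); m=(np.hypot(xx-u,yy-v)<R)&(hsv[...,0]>=lo)&(hsv[...,0]<=hi)&(hsv[...,1]>70)&(hsv[...,2]>60)
        h=cv2.convexHull(np.argwhere(m)[:,::-1].astype(np.float32)); (eu,ev),ax,_=cv2.fitEllipse(h); print(c,n,ray(c,eu,ev,X[2])+[bx,0,0],ax)
E
```

```text
time: 12.92
tcp_pos: [0.4146, -0.3501, 0.0768]
orientation: [[-0.0, 1.0, 0.0], [1.0, 0.0, -0.0], [-0.0, 0.0, -1.0]]
wrist_force: [-0.5, 0.3, -0.9]
finger_gap: 0.0855
gripper_force: 0.0
time: 13.55
tcp_pos: [0.4155, -0.3511, 0.2]
orientation: [[-0.0, 1.0, 0.003], [1.0, 0.0, -0.003], [-0.003, 0.003, -1.0]]
wrist_force: [-0.6, 0.7, 0.1]
finger_gap: 0.0853
gripper_force: 0.0
time: 14.18
tcp_pos: [0.5481, -0.2826, 0.196]
orientation: [[-0.0, 1.0, -0.001], [1.0, 0.0, 0.001], [0.001, -0.001, -1.0]]
wrist_force: [0.6, 0.7, 0.9]
finger_gap: 0.0852
gripper_force: 0.0
time: 14.8
tcp_pos: [0.681, -0.2159, 0.1958]
orientation: [[-0.0, 1.0, -0.001], [1.0, 0.0, 0.0], [0.0, -0.001, -1.0]]
wrist_force: [-0.3, -0.5, -0.0]
finger_gap: 0.0855
gripper_force: 0.0
time: 15.42
tcp_pos: [0.6803, -0.2169, 0.1971]
orientation: [[0.0, 1.0, 0.0], [1.0, -0.0, -0.0], [-0.0, 0.0, -1.0]]
wrist_force: [0.4, -0.3, -0.1]
finger_gap: 0.0853
gripper_force: 0.0
[ 0.6804 -0.2168  0.197 ] [-0.4005  0.5353  0.2138]
scene blue [ 0.4285 -0.3701  0.049 ] (30.878833770751953, 34.869083404541016)
scene pinkA [ 0.6598 -0.2141  0.009 ] (36.98576736450195, 47.27952194213867)
top blue [ 0.4072 -0.3665  0.049 ] (43.38580322265625, 58.851497650146484)
top pinkA [ 0.6771 -0.2095  0.009 ] (36.91500473022461, 43.4492301940918)
```

View pics/s3.png

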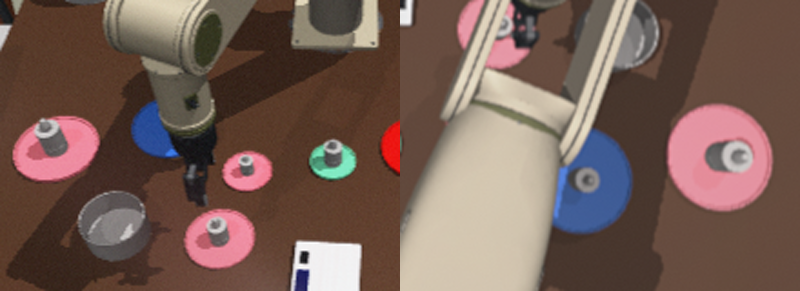

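The blue tier rests level on the base, with its hub at about (585,180) in the right half. The gripper is above the medium pink tier. Down and grip.

```bash
python3 -m creep '{"targets":[{"delta_rot":[0,0,0],"travel":[0,0,0.5],"gripper":-1},{"delta_rot":[0,0,0],"travel":[0,0,0.6],"gripper":-1},{"delta_rot":[0,0,0],"travel":[0,0,0.6],"gripper":-1},{"delta_rot":[0,0,0],"travel":[0,0,0.5],"gripper":-1},{"delta_rot":[0,0,0],"travel":[0,0,0.4],"gripper":-1}]}'
python3 -m creep '{"targets":[{"delta_rot":[0,0,0],"travel":[0,0,0.3],"gripper":-1},{"delta_rot":[0,0,0],"travel":[0,0,0.2],"gripper":-1},{"delta_rot":[0,0,0],"travel":[0,0,0.12],"gripper":-1},{"delta_rot":[0,0,0],"travel":[0,0,0],"gripper":-1},{"delta_rot":[0,0,0],"travel":[0,0,0],"gripper":0}]}'
python3 -m creep '{"targets":[{"delta_rot":[0,0,0],"travel":[0,0,0],"gripper":0.2},{"delta_rot":[0,0,0],"travel":[0,0,0],"gripper":0.5},{"delta_rot":[0,0,0],"travel":[0,0,0],"gripper":1},{"delta_rot":[0,0,0],"travel":[0,0,0],"gripper":1},{"delta_rot":[0,0,0],"travel":[0,0,0],"gripper":1}]}' 60
```

```text
time: 16.15
tcp_pos: [0.6801, -0.2164, 0.0654]
orientation: [[-0.0, 1.0, -0.001], [1.0, 0.0, 0.0], [0.0, -0.001, -1.0]]
wrist_force: [0.3, 0.4, -0.6]
finger_gap: 0.0855
gripper_force: 0.0
time: 16.77
tcp_pos: [0.6811, -0.2168, 0.0367]
orientation: [[-0.0, 1.0, 0.001], [1.0, 0.0, -0.001], [-0.001, 0.001, -1.0]]
wrist_force: [0.5, 0.2, -0.6]
finger_gap: 0.0698
gripper_force: 0.0
time: 17.4
tcp_pos: [0.6811, -0.2167, 0.0366]
orientation: [[-0.0, 1.0, 0.001], [1.0, 0.0, -0.0], [-0.0, 0.001, -1.0]]
wrist_force: [-0.2, -0.4, 5.6]
finger_gap: 0.0389
gripper_force: 61.1
```

```bash
python3 -m creep '{"targets":[{"delta_rot":[0,0,0],"travel":[0,0,-0.2],"gripper":1},{"delta_rot":[0,0,0],"travel":[0,0,-0.6],"gripper":1},{"delta_rot":[0,0,0],"travel":[0,0,-1],"gripper":1},{"delta_rot":[0,0,0],"travel":[0,0,-1],"gripper":1},{"delta_rot":[0,0,0],"travel":[0,0,-0.6],"gripper":1}]}'
python3 -m creep '{"targets":[{"delta_rot":[0,0,0],"travel":[-0.134,-0.266,0],"gripper":1},{"delta_rot":[0,0,0],"travel":[-0.134,-0.267,0],"gripper":1},{"delta_rot":[0,0,0],"travel":[-0.267,-0.533,0],"gripper":1},{"delta_rot":[0,0,0],"travel":[-0.267,-0.533,0],"gripper":1},{"delta_rot":[0,0,0],"travel":[-0.267,-0.533,0],"gripper":1}]}'
python3 -m creep '{"targets":[{"delta_rot":[0,0,0],"travel":[-0.267,-0.533,0],"gripper":1},{"delta_rot":[0,0,0],"travel":[-0.267,-0.533,0],"gripper":1},{"delta_rot":[0,0,0],"travel":[-0.267,-0.533,0],"gripper":1},{"delta_rot":[0,0,0],"travel":[-0.267,-0.533,0],"gripper":1},{"delta_rot":[0,0,0],"travel":[-0.267,-0.533,0],"gripper":1}]}'
python3 -m creep '{"targets":[{"delta_rot":[0,0,0],"travel":[-0.134,-0.266,0],"gripper":1},{"delta_rot":[0,0,0],"travel":[-0.134,-0.267,0],"gripper":1},{"delta_rot":[0,0,0],"travel":[0,0,0],"gripper":1},{"delta_rot":[0,0,0],"travel":[0,0,0],"gripper":1},{"delta_rot":[0,0,0],"travel":[0,0,0],"gripper":1}]}'
```

```text
time: 18.02
tcp_pos: [0.6811, -0.2167, 0.2092]
orientation: [[-0.0, 1.0, 0.003], [1.0, 0.0, -0.001], [-0.001, 0.003, -1.0]]
wrist_force: [1.3, -1.6, -2.8]
finger_gap: 0.0386
gripper_force: 60.9
time: 18.65
tcp_pos: [0.5719, -0.2701, 0.2042]
orientation: [[0.0, 1.0, -0.002], [1.0, -0.0, 0.001], [0.001, -0.002, -1.0]]
wrist_force: [0.0, -0.3, -3.2]
finger_gap: 0.0387
gripper_force: 61.1
time: 19.27
tcp_pos: [0.4387, -0.3366, 0.2045]
orientation: [[0.0, 1.0, -0.002], [1.0, -0.0, 0.002], [0.002, -0.002, -1.0]]
wrist_force: [-0.2, -0.5, -3.0]
finger_gap: 0.0385
gripper_force: 61.1
time: 19.9
tcp_pos: [0.4147, -0.3498, 0.2058]
orientation: [[-0.001, 1.0, 0.0], [1.0, 0.001, 0.0], [0.0, 0.0, -1.0]]
wrist_force: [-0.7, 0.1, -3.6]
finger_gap: 0.0388
gripper_force: 61.2
```

```bash
python3 -m creep '{"targets":[{"delta_rot":[0,0,0],"travel":[0,0,0.3],"gripper":1},{"delta_rot":[0,0,0],"travel":[0,0,0.3],"gripper":1},{"delta_rot":[0,0,0],"travel":[0,0,0.25],"gripper":1},{"delta_rot":[0,0,0],"travel":[0,0,0.1],"gripper":1},{"delta_rot":[0,0,0],"travel":[0,0,0.08],"gripper":1}]}'
python3 -m creep '{"targets":[{"delta_rot":[0,0,0],"travel":[0,0,0.06],"gripper":1},{"delta_rot":[0,0,0],"travel":[0,0,0.06],"gripper":1},{"delta_rot":[0,0,0],"travel":[0,0,0.06],"gripper":1},{"delta_rot":[0,0,0],"travel":[0,0,0.04],"gripper":1},{"delta_rot":[0,0,0],"travel":[0,0,0],"gripper":1}]}'
```

```text
time: 20.52
tcp_pos: [0.414, -0.3502, 0.1539]
orientation: [[-0.0, 1.0, -0.0], [1.0, 0.0, 0.0], [0.0, -0.0, -1.0]]
wrist_force: [0.3, -0.4, -2.5]
finger_gap: 0.0386
gripper_force: 61.2
time: 21.15
tcp_pos: [0.414, -0.3501, 0.1431]
orientation: [[-0.0, 1.0, -0.0], [1.0, 0.0, 0.0], [0.0, -0.0, -1.0]]
wrist_force: [0.5, 0.4, -2.1]
finger_gap: 0.0387
gripper_force: 61.2
```

```bash
python3 -m creep '{"targets":[{"delta_rot":[0,0,0],"travel":[0,0,0.06],"gripper":1},{"delta_rot":[0,0,0],"travel":[0,0,0.04],"gripper":1},{"delta_rot":[0,0,0],"travel":[0,0,0.04],"gripper":1},{"delta_rot":[0,0,0],"travel":[0,0,0.04],"gripper":1},{"delta_rot":[0,0,0],"travel":[0,0,0],"gripper":1}]}'
```

```text
time: 21.78
tcp_pos: [0.414, -0.3501, 0.134]
orientation: [[-0.0, 1.0, -0.0], [1.0, 0.0, 0.0], [0.0, -0.0, -1.0]]
wrist_force: [0.3, 0.3, -2.8]
finger_gap: 0.0389
gripper_force: 61.2
```

Clear so far; 2.4 mm to go.

```bash
python3 -m creep '{"targets":[{"delta_rot":[0,0,0],"travel":[0,0,0.02],"gripper":1},{"delta_rot":[0,0,0],"travel":[0,0,0.02],"gripper":1},{"delta_rot":[0,0,0],"travel":[0,0,0.01],"gripper":1},{"delta_rot":[0,0,0],"travel":[0,0,0.01],"gripper":1},{"delta_rot":[0,0,0],"travel":[0,0,0],"gripper":1}]}'
```

```text
time: 22.4
tcp_pos: [0.4142, -0.3503, 0.1316]
orientation: [[-0.0, 1.0, 0.0], [1.0, 0.0, -0.0], [-0.0, 0.0, -1.0]]
wrist_force: [-0.7, -0.7, 0.4]
finger_gap: 0.0391
gripper_force: 61.3
```

```bash
python3 -m creep '{"targets":[{"delta_rot":[0,0,0],"travel":[0,0,0.015],"gripper":1},{"delta_rot":[0,0,0],"travel":[0,0,0],"gripper":1},{"delta_rot":[0,0,0],"travel":[0,0,0],"gripper":1},{"delta_rot":[0,0,0],"travel":[0,0,0],"gripper":1},{"delta_rot":[0,0,0],"travel":[0,0,0],"gripper":1}]}'
```

```text
time: 23.02
tcp_pos: [0.4142, -0.3505, 0.1316]
orientation: [[-0.0, 1.0, 0.0], [1.0, 0.0, -0.001], [-0.001, 0.0, -1.0]]
wrist_force: [-3.2, 2.4, 7.3]
finger_gap: 0.0387
gripper_force: 62.1
```

Medium seated. Release, rise, go to mint.

```bash
python3 -m creep '{"targets":[{"delta_rot":[0,0,0],"travel":[0,0,-0.015],"gripper":0.2},{"delta_rot":[0,0,0],"travel":[0,0,0],"gripper":-0.3},{"delta_rot":[0,0,0],"travel":[0,0,0],"gripper":-1},{"delta_rot":[0,0,0],"travel":[0,0,0],"gripper":-1},{"delta_rot":[0,0,0],"travel":[0,0,0],"gripper":-1}]}'
python3 -m creep '{"targets":[{"delta_rot":[0,0,0],"travel":[0,0,-0.2],"gripper":-1},{"delta_rot":[0,0,0],"travel":[0,0,-0.5],"gripper":-1},{"delta_rot":[0,0,0],"travel":[0,0,-0.7],"gripper":-1},{"delta_rot":[0,0,0],"travel":[0,0,-0.7],"gripper":-1},{"delta_rot":[0,0,0],"travel":[0,0,-0.3],"gripper":-1}]}'
python3 -m creep '{"targets":[{"delta_rot":[0,0,0],"travel":[0.712,0.118,0],"gripper":-1},{"delta_rot":[0,0,0],"travel":[0.712,0.118,0],"gripper":-1},{"delta_rot":[0,0,0],"travel":[0.712,0.118,0],"gripper":-1},{"delta_rot":[0,0,0],"travel":[0.712,0.118,0],"gripper":-1},{"delta_rot":[0,0,0],"travel":[0.712,0.118,0],"gripper":-1}]}'
python3 -m creep '{"targets":[{"delta_rot":[0,0,0],"travel":[0.712,0.118,0],"gripper":-1},{"delta_rot":[0,0,0],"travel":[0.712,0.118,0],"gripper":-1},{"delta_rot":[0,0,0],"travel":[0.712,0.118,0],"gripper":-1},{"delta_rot":[0,0,0],"travel":[0.712,0.118,0],"gripper":-1},{"delta_rot":[0,0,0],"travel":[0.712,0.118,0],"gripper":-1}]}'
python3 -m creep '{"targets":[{"delta_rot":[0,0,0],"travel":[0,0,0],"gripper":-1},{"delta_rot":[0,0,0],"travel":[0,0,0],"gripper":-1},{"delta_rot":[0,0,0],"travel":[0,0,0],"gripper":-1},{"delta_rot":[0,0,0],"travel":[0,0,0],"gripper":-1},{"delta_rot":[0,0,0],"travel":[0,0,0],"gripper":-1}]}'
python3 - <<'E'
from h import *
a=snap("scene","pics/scene4.png")[90:250,150:370,::-1]
b=snap("top","pics/top4.png")[160:320,320:540,::-1]
cv2.imwrite("pics/s4.png",np.hstack([cv2.resize(q,(400,291),interpolation=cv2.INTER_CUBIC) for q in(a,b)]))
E
```

```text
time: 23.65
tcp_pos: [0.4141, -0.3502, 0.1313]
orientation: [[-0.0, 1.0, 0.0], [1.0, 0.0, -0.0], [-0.0, 0.0, -1.0]]
wrist_force: [0.5, 0.9, -0.3]
finger_gap: 0.0851
gripper_force: 0.0
time: 24.28
tcp_pos: [0.4149, -0.351, 0.2546]
orientation: [[-0.0, 1.0, 0.003], [1.0, 0.0, -0.003], [-0.003, 0.003, -1.0]]
wrist_force: [0.1, -0.5, 1.0]
finger_gap: 0.0856
gripper_force: 0.0
time: 24.9
tcp_pos: [0.4433, -0.1709, 0.2507]
orientation: [[-0.0, 1.0, -0.001], [1.0, 0.0, 0.0], [0.0, -0.001, -1.0]]
wrist_force: [-0.3, -0.2, 1.0]
finger_gap: 0.0856
gripper_force: 0.0
time: 25.52
tcp_pos: [0.4728, 0.007, 0.2507]
orientation: [[-0.0, 1.0, -0.001], [1.0, 0.0, 0.0], [0.0, -0.001, -1.0]]
wrist_force: [1.2, -0.8, -0.1]
finger_gap: 0.0854
gripper_force: 0.0
time: 26.15
tcp_pos: [0.473, 0.0053, 0.2513]
orientation: [[0.001, 1.0, 0.0], [1.0, -0.001, -0.0], [-0.0, 0.0, -1.0]]
wrist_force: [-0.1, 0.1, -1.1]
finger_gap: 0.0852
gripper_force: 0.0
```

View pics/s4.png

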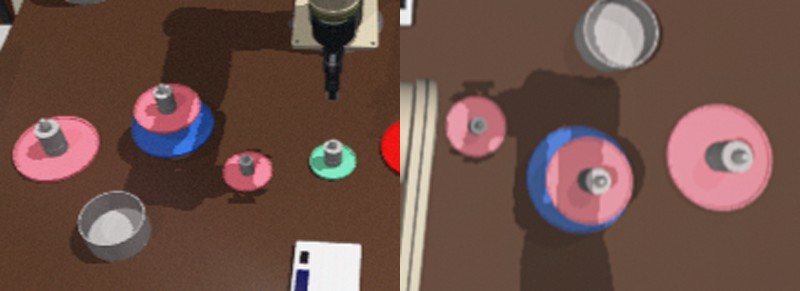

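The pink tier sits level on the blue one. Down on mint.

```bash
python3 -m creep '{"targets":[{"delta_rot":[0,0,0],"travel":[0,0,0.5],"gripper":-1},{"delta_rot":[0,0,0],"travel":[0,0,0.8],"gripper":-1},{"delta_rot":[0,0,0],"travel":[0,0,0.8],"gripper":-1},{"delta_rot":[0,0,0],"travel":[0,0,0.7],"gripper":-1},{"delta_rot":[0,0,0],"travel":[0,0,0.5],"gripper":-1}]}'
python3 -m creep '{"targets":[{"delta_rot":[0,0,0],"travel":[0,0,0.5],"gripper":-1},{"delta_rot":[0,0,0],"travel":[0,0,0.3],"gripper":-1},{"delta_rot":[0,0,0],"travel":[0,0,0.2],"gripper":-1},{"delta_rot":[0,0,0],"travel":[0,0,0],"gripper":-1},{"delta_rot":[0,0,0],"travel":[0,0,0],"gripper":0}]}'
python3 -m creep '{"targets":[{"delta_rot":[0,0,0],"travel":[0,0,0],"gripper":0.2},{"delta_rot":[0,0,0],"travel":[0,0,0],"gripper":0.5},{"delta_rot":[0,0,0],"travel":[0,0,0],"gripper":1},{"delta_rot":[0,0,0],"travel":[0,0,0],"gripper":1},{"delta_rot":[0,0,0],"travel":[0,0,0],"gripper":1}]}' 60
```

```text
time: 26.88
tcp_pos: [0.4721, 0.0058, 0.0845]
orientation: [[-0.0, 1.0, -0.002], [1.0, 0.0, 0.0], [0.0, -0.002, -1.0]]
wrist_force: [0.2, -0.7, 0.6]
finger_gap: 0.0853
gripper_force: 0.0
time: 27.5
tcp_pos: [0.4738, 0.0058, 0.0372]
orientation: [[-0.0, 1.0, 0.001], [1.0, 0.0, -0.0], [-0.0, 0.001, -1.0]]
wrist_force: [0.4, -0.1, 0.8]
finger_gap: 0.07
gripper_force: 0.0
time: 28.12
tcp_pos: [0.4738, 0.0057, 0.0372]
orientation: [[-0.0, 1.0, 0.002], [1.0, 0.0, -0.0], [-0.0, 0.002, -1.0]]
wrist_force: [-0.7, 0.2, 6.1]
finger_gap: 0.039
gripper_force: 60.5
```

```bash
python3 -m creep '{"targets":[{"delta_rot":[0,0,0],"travel":[0,0,-0.4],"gripper":1},{"delta_rot":[0,0,0],"travel":[0,0,-1],"gripper":1},{"delta_rot":[0,0,0],"travel":[0,0,-1],"gripper":1},{"delta_rot":[0,0,0],"travel":[0,0,-1],"gripper":1},{"delta_rot":[0,0,0],"travel":[0,0,-1],"gripper":1}]}'
python3 -m creep '{"targets":[{"delta_rot":[0,0,0],"travel":[-0.356,-0.06,0],"gripper":1},{"delta_rot":[0,0,0],"travel":[-0.356,-0.059,0],"gripper":1},{"delta_rot":[0,0,0],"travel":[-0.712,-0.119,0],"gripper":1},{"delta_rot":[0,0,0],"travel":[-0.712,-0.119,0],"gripper":1},{"delta_rot":[0,0,0],"travel":[-0.712,-0.119,0],"gripper":1}]}'
python3 -m creep '{"targets":[{"delta_rot":[0,0,0],"travel":[-0.712,-0.119,0],"gripper":1},{"delta_rot":[0,0,0],"travel":[-0.712,-0.119,0],"gripper":1},{"delta_rot":[0,0,0],"travel":[-0.712,-0.119,0],"gripper":1},{"delta_rot":[0,0,0],"travel":[-0.712,-0.119,0],"gripper":1},{"delta_rot":[0,0,0],"travel":[-0.712,-0.119,0],"gripper":1}]}'
python3 -m creep '{"targets":[{"delta_rot":[0,0,0],"travel":[-0.356,-0.06,0],"gripper":1},{"delta_rot":[0,0,0],"travel":[-0.356,-0.059,0],"gripper":1},{"delta_rot":[0,0,0],"travel":[0,0,0],"gripper":1},{"delta_rot":[0,0,0],"travel":[0,0,0],"gripper":1},{"delta_rot":[0,0,0],"travel":[0,0,0],"gripper":1}]}'
```

```text
time: 28.75
tcp_pos: [0.4724, 0.0059, 0.2575]
orientation: [[-0.0, 1.0, -0.001], [1.0, 0.0, 0.0], [0.0, -0.001, -1.0]]
wrist_force: [1.0, 0.0, -2.3]
finger_gap: 0.0386
gripper_force: 60.8
time: 29.38
tcp_pos: [0.4486, -0.1375, 0.2558]
orientation: [[-0.0, 1.0, -0.001], [1.0, 0.0, 0.0], [0.0, -0.001, -1.0]]
wrist_force: [0.0, -0.3, -1.3]
finger_gap: 0.0383
gripper_force: 60.8
time: 30.0
tcp_pos: [0.4189, -0.3155, 0.2557]
orientation: [[-0.0, 1.0, -0.001], [1.0, 0.0, 0.001], [0.001, -0.001, -1.0]]
wrist_force: [0.3, -0.9, -2.2]
finger_gap: 0.0381
gripper_force: 60.8
time: 30.62
tcp_pos: [0.4139, -0.3495, 0.2564]
orientation: [[-0.001, 1.0, 0.0], [1.0, 0.001, 0.0], [0.0, 0.0, -1.0]]
wrist_force: [0.8, -0.2, -1.9]
finger_gap: 0.0388
gripper_force: 60.8
```

```bash
python3 -m creep '{"targets":[{"delta_rot":[0,0,0],"travel":[0,0,0.3],"gripper":1},{"delta_rot":[0,0,0],"travel":[0,0,0.3],"gripper":1},{"delta_rot":[0,0,0],"travel":[0,0,0.2],"gripper":1},{"delta_rot":[0,0,0],"travel":[0,0,0.1],"gripper":1},{"delta_rot":[0,0,0],"travel":[0,0,0.06],"gripper":1}]}'
python3 -m creep '{"targets":[{"delta_rot":[0,0,0],"travel":[0,0,0.06],"gripper":1},{"delta_rot":[0,0,0],"travel":[0,0,0.06],"gripper":1},{"delta_rot":[0,0,0],"travel":[0,0,0.06],"gripper":1},{"delta_rot":[0,0,0],"travel":[0,0,0.04],"gripper":1},{"delta_rot":[0,0,0],"travel":[0,0,0],"gripper":1}]}'
```

```text
time: 31.25
tcp_pos: [0.4135, -0.3502, 0.2079]
orientation: [[-0.0, 1.0, -0.0], [1.0, 0.0, 0.0], [0.0, -0.0, -1.0]]
wrist_force: [0.0, 0.2, -1.8]
finger_gap: 0.0388
gripper_force: 60.8
time: 31.88
tcp_pos: [0.4135, -0.3501, 0.1971]
orientation: [[-0.0, 1.0, -0.0], [1.0, 0.0, 0.0], [0.0, -0.0, -1.0]]
wrist_force: [-0.1, -0.4, -1.6]
finger_gap: 0.0389
gripper_force: 60.8
```

```bash
python3 -m creep '{"targets":[{"delta_rot":[0,0,0],"travel":[0,0,0.05],"gripper":1},{"delta_rot":[0,0,0],"travel":[0,0,0.04],"gripper":1},{"delta_rot":[0,0,0],"travel":[0,0,0.04],"gripper":1},{"delta_rot":[0,0,0],"travel":[0,0,0.03],"gripper":1},{"delta_rot":[0,0,0],"travel":[0,0,0],"gripper":1}]}'
```

```text
time: 32.5
tcp_pos: [0.4135, -0.3501, 0.1891]
orientation: [[-0.0, 1.0, -0.0], [1.0, 0.0, 0.0], [0.0, -0.0, -1.0]]
wrist_force: [0.1, 1.0, -2.4]
finger_gap: 0.0387
gripper_force: 60.8
```

```bash
python3 -m creep '{"targets":[{"delta_rot":[0,0,0],"travel":[0,0,0.02],"gripper":1},{"delta_rot":[0,0,0],"travel":[0,0,0.02],"gripper":1},{"delta_rot":[0,0,0],"travel":[0,0,0.01],"gripper":1},{"delta_rot":[0,0,0],"travel":[0,0,0],"gripper":1},{"delta_rot":[0,0,0],"travel":[0,0,0],"gripper":1}]}'
```

```text
time: 33.12
tcp_pos: [0.4137, -0.3503, 0.1872]
orientation: [[-0.0, 1.0, 0.0], [1.0, 0.0, -0.0], [-0.0, 0.0, -1.0]]
wrist_force: [-1.4, 1.3, 3.5]
finger_gap: 0.0389
gripper_force: 61.1
```

Small tier seated. Release, rise, go to the knob.

```bash
python3 -m creep '{"targets":[{"delta_rot":[0,0,0],"travel":[0,0,-0.01],"gripper":0.2},{"delta_rot":[0,0,0],"travel":[0,0,0],"gripper":-0.3},{"delta_rot":[0,0,0],"travel":[0,0,0],"gripper":-1},{"delta_rot":[0,0,0],"travel":[0,0,0],"gripper":-1},{"delta_rot":[0,0,0],"travel":[0,0,0],"gripper":-1}]}'
python3 -m creep '{"targets":[{"delta_rot":[0,0,0],"travel":[0,0,-0.2],"gripper":-1},{"delta_rot":[0,0,0],"travel":[0,0,-0.5],"gripper":-1},{"delta_rot":[0,0,0],"travel":[0,0,-0.7],"gripper":-1},{"delta_rot":[0,0,0],"travel":[0,0,-0.6],"gripper":-1},{"delta_rot":[0,0,0],"travel":[0,0,-0.2],"gripper":-1}]}'
python3 -m creep '{"targets":[{"delta_rot":[0,0,0],"travel":[0.728,0.008,0],"gripper":-1},{"delta_rot":[0,0,0],"travel":[0.728,0.008,0],"gripper":-1},{"delta_rot":[0,0,0],"travel":[0.728,0.008,0],"gripper":-1},{"delta_rot":[0,0,0],"travel":[0.728,0.008,0],"gripper":-1},{"delta_rot":[0,0,0],"travel":[0.728,0.008,0],"gripper":-1}]}'
python3 -m creep '{"targets":[{"delta_rot":[0,0,0],"travel":[0.728,0.008,0],"gripper":-1},{"delta_rot":[0,0,0],"travel":[0.728,0.008,0],"gripper":-1},{"delta_rot":[0,0,0],"travel":[0.728,0.008,0],"gripper":-1},{"delta_rot":[0,0,0],"travel":[0.728,0.008,0],"gripper":-1},{"delta_rot":[0,0,0],"travel":[0.728,0.008,0],"gripper":-1}]}'
python3 -m creep '{"targets":[{"delta_rot":[0,0,0],"travel":[0.728,0.008,0],"gripper":-1},{"delta_rot":[0,0,0],"travel":[0.728,0.008,0],"gripper":-1},{"delta_rot":[0,0,0],"travel":[0.728,0.008,0],"gripper":-1},{"delta_rot":[0,0,0],"travel":[0.728,0.008,0],"gripper":-1},{"delta_rot":[0,0,0],"travel":[0.728,0.008,0],"gripper":-1}]}'
python3 -m creep '{"targets":[{"delta_rot":[0,0,0],"travel":[0.728,0.008,0],"gripper":-1},{"delta_rot":[0,0,0],"travel":[0.728,0.008,0],"gripper":-1},{"delta_rot":[0,0,0],"travel":[0.728,0.008,0],"gripper":-1},{"delta_rot":[0,0,0],"travel":[0.728,0.008,0],"gripper":-1},{"delta_rot":[0,0,0],"travel":[0.728,0.008,0],"gripper":-1}]}'
python3 -m creep '{"targets":[{"delta_rot":[0,0,0],"travel":[0,0,0],"gripper":-1},{"delta_rot":[0,0,0],"travel":[0,0,0],"gripper":-1},{"delta_rot":[0,0,0],"travel":[0,0,0],"gripper":-1},{"delta_rot":[0,0,0],"travel":[0,0,0],"gripper":-1},{"delta_rot":[0,0,0],"travel":[0,0,0],"gripper":-1}]}'
python3 - <<'E'
from h import *
a=snap("scene","pics/scene5.png")[90:250,150:370,::-1]
b=snap("top","pics/top5.png")[160:320,320:540,::-1]
cv2.imwrite("pics/s5.png",np.hstack([cv2.resize(q,(400,291),interpolation=cv2.INTER_CUBIC) for q in(a,b)]))
E
```

```text
time: 33.75
tcp_pos: [0.4135, -0.3502, 0.1873]
orientation: [[-0.0, 1.0, -0.0], [1.0, 0.0, 0.0], [0.0, -0.0, -1.0]]
wrist_force: [0.6, 0.3, -0.6]
finger_gap: 0.0853
gripper_force: 0.0
time: 34.38
tcp_pos: [0.4143, -0.351, 0.3005]
orientation: [[-0.0, 1.0, 0.003], [1.0, 0.0, -0.003], [-0.003, 0.003, -1.0]]
wrist_force: [0.2, -0.8, -0.4]
finger_gap: 0.0858
gripper_force: 0.0
time: 35.0
tcp_pos: [0.4151, -0.1669, 0.2965]
orientation: [[-0.0, 1.0, -0.001], [1.0, 0.0, 0.001], [0.001, -0.001, -1.0]]
wrist_force: [0.4, -0.3, -0.4]
finger_gap: 0.0854
gripper_force: 0.0
time: 35.62
tcp_pos: [0.4171, 0.015, 0.2966]
orientation: [[-0.0, 1.0, -0.001], [1.0, 0.0, 0.0], [0.0, -0.001, -1.0]]
wrist_force: [0.1, 0.4, -0.1]
finger_gap: 0.0853
gripper_force: 0.0
time: 36.25
tcp_pos: [0.419, 0.1969, 0.2966]
orientation: [[-0.0, 1.0, -0.001], [1.0, 0.0, -0.0], [-0.0, -0.001, -1.0]]
wrist_force: [1.1, -0.7, 0.3]
finger_gap: 0.0854
gripper_force: 0.0
time: 36.88
tcp_pos: [0.421, 0.3789, 0.2963]
orientation: [[-0.0, 1.0, -0.001], [1.0, 0.0, -0.001], [-0.001, -0.001, -1.0]]
wrist_force: [0.4, -0.6, 0.7]
finger_gap: 0.0855
gripper_force: 0.0
time: 37.5
tcp_pos: [0.4216, 0.3774, 0.2975]
orientation: [[0.001, 1.0, 0.0], [1.0, -0.001, 0.0], [0.0, 0.0, -1.0]]
wrist_force: [0.3, -0.1, 0.1]
finger_gap: 0.0854
gripper_force: 0.0
```

View pics/s5.png

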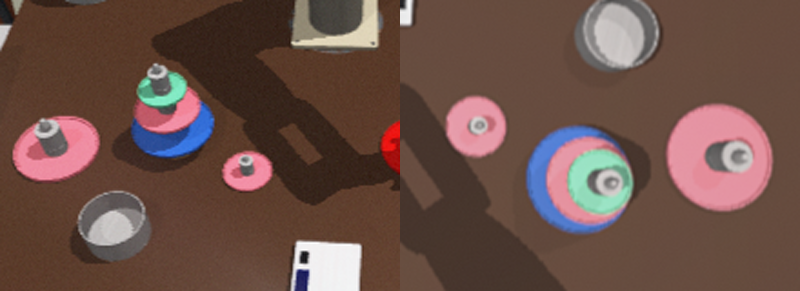

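The mint tier is on and level. Down on the knob.

```bash
python3 -m creep '{"targets":[{"delta_rot":[0,0,0],"travel":[0,0,0.5],"gripper":-1},{"delta_rot":[0,0,0],"travel":[0,0,0.8],"gripper":-1},{"delta_rot":[0,0,0],"travel":[0,0,0.8],"gripper":-1},{"delta_rot":[0,0,0],"travel":[0,0,0.8],"gripper":-1},{"delta_rot":[0,0,0],"travel":[0,0,0.8],"gripper":-1}]}'
python3 -m creep '{"targets":[{"delta_rot":[0,0,0],"travel":[0,0,0.6],"gripper":-1},{"delta_rot":[0,0,0],"travel":[0,0,0.5],"gripper":-1},{"delta_rot":[0,0,0],"travel":[0,0,0.3],"gripper":-1},{"delta_rot":[0,0,0],"travel":[0,0,0.2],"gripper":-1},{"delta_rot":[0,0,0],"travel":[0,0,0.16],"gripper":-1}]}'
python3 -m creep '{"targets":[{"delta_rot":[0,0,0],"travel":[0,0,0],"gripper":-0.5},{"delta_rot":[0,0,0],"travel":[0,0,0],"gripper":-0.2},{"delta_rot":[0,0,0],"travel":[0,0,0],"gripper":0},{"delta_rot":[0,0,0],"travel":[0,0,0],"gripper":0.1},{"delta_rot":[0,0,0],"travel":[0,0,0],"gripper":0.15}]}' 40
python3 -m creep '{"targets":[{"delta_rot":[0,0,0],"travel":[0,0,0],"gripper":0.2},{"delta_rot":[0,0,0],"travel":[0,0,0],"gripper":0.25},{"delta_rot":[0,0,0],"travel":[0,0,0],"gripper":0.4},{"delta_rot":[0,0,0],"travel":[0,0,0],"gripper":1},{"delta_rot":[0,0,0],"travel":[0,0,0],"gripper":1}]}'
```

```text
time: 38.22
tcp_pos: [0.4215, 0.3778, 0.1112]
orientation: [[-0.0, 1.0, 0.0], [1.0, 0.0, 0.0], [0.0, 0.0, -1.0]]
wrist_force: [-1.4, 0.4, -0.4]
finger_gap: 0.0855
gripper_force: 0.0
time: 38.85
tcp_pos: [0.4219, 0.3782, 0.0245]
orientation: [[-0.0, 1.0, 0.001], [1.0, 0.0, 0.001], [0.001, 0.001, -1.0]]
wrist_force: [-0.4, -1.1, -0.9]
finger_gap: 0.0855
gripper_force: 0.0
time: 39.48
tcp_pos: [0.4217, 0.3779, 0.0246]
orientation: [[-0.0, 1.0, 0.0], [1.0, 0.0, 0.0], [0.0, 0.0, -1.0]]
wrist_force: [0.4, 0.0, 0.8]
finger_gap: 0.0364
gripper_force: 0.2
time: 40.1
tcp_pos: [0.4217, 0.378, 0.0248]
orientation: [[-0.0, 1.0, 0.001], [1.0, 0.0, 0.0], [0.0, 0.001, -1.0]]
wrist_force: [-0.7, -1.2, 6.0]
finger_gap: 0.0328
gripper_force: 39.6
```

```bash
python3 -m creep '{"targets":[{"delta_rot":[0,0,0],"travel":[0,0,-0.4],"gripper":1},{"delta_rot":[0,0,0],"travel":[0,0,-0.8],"gripper":1},{"delta_rot":[0,0,0],"travel":[0,0,-0.9],"gripper":1},{"delta_rot":[0,0,0],"travel":[0,0,-0.9],"gripper":1},{"delta_rot":[0,0,0],"travel":[0,0,-0.9],"gripper":1}]}'
python3 -m creep '{"targets":[{"delta_rot":[0,0,0],"travel":[0,0,-0.8],"gripper":1},{"delta_rot":[0,0,0],"travel":[0,0,-0.5],"gripper":1},{"delta_rot":[0,0,0],"travel":[0,0,-0.2],"gripper":1},{"delta_rot":[0,0,0],"travel":[-0.405,-0.005,0],"gripper":1},{"delta_rot":[0,0,0],"travel":[-0.405,-0.005,0],"gripper":1}]}'
python3 -m creep '{"targets":[{"delta_rot":[0,0,0],"travel":[-0.809,-0.009,0],"gripper":1},{"delta_rot":[0,0,0],"travel":[-0.809,-0.009,0],"gripper":1},{"delta_rot":[0,0,0],"travel":[-0.809,-0.009,0],"gripper":1},{"delta_rot":[0,0,0],"travel":[-0.809,-0.009,0],"gripper":1},{"delta_rot":[0,0,0],"travel":[-0.809,-0.009,0],"gripper":1}]}'
python3 -m creep '{"targets":[{"delta_rot":[0,0,0],"travel":[-0.809,-0.009,0],"gripper":1},{"delta_rot":[0,0,0],"travel":[-0.809,-0.009,0],"gripper":1},{"delta_rot":[0,0,0],"travel":[-0.809,-0.009,0],"gripper":1},{"delta_rot":[0,0,0],"travel":[-0.809,-0.009,0],"gripper":1},{"delta_rot":[0,0,0],"travel":[-0.809,-0.009,0],"gripper":1}]}'
python3 -m creep '{"targets":[{"delta_rot":[0,0,0],"travel":[-0.809,-0.009,0],"gripper":1},{"delta_rot":[0,0,0],"travel":[-0.809,-0.009,0],"gripper":1},{"delta_rot":[0,0,0],"travel":[-0.809,-0.009,0],"gripper":1},{"delta_rot":[0,0,0],"travel":[-0.809,-0.009,0],"gripper":1},{"delta_rot":[0,0,0],"travel":[-0.809,-0.009,0],"gripper":1}]}'
python3 -m creep '{"targets":[{"delta_rot":[0,0,0],"travel":[-0.809,-0.009,0],"gripper":1},{"delta_rot":[0,0,0],"travel":[-0.405,-0.004,0],"gripper":1},{"delta_rot":[0,0,0],"travel":[-0.405,-0.004,0],"gripper":1},{"delta_rot":[0,0,0],"travel":[0,0,0],"gripper":1},{"delta_rot":[0,0,0],"travel":[0,0,0],"gripper":1}]}'
```

```text
time: 40.72
tcp_pos: [0.4211, 0.3777, 0.2218]
orientation: [[-0.0, 1.0, 0.0], [1.0, 0.0, 0.0], [0.0, 0.0, -1.0]]
wrist_force: [0.6, 1.0, -1.6]
finger_gap: 0.0327
gripper_force: 39.9
time: 41.35
tcp_pos: [0.4203, 0.3356, 0.2927]
orientation: [[-0.0, 1.0, -0.002], [1.0, 0.0, -0.002], [-0.002, -0.002, -1.0]]
wrist_force: [-0.2, -1.4, -1.1]
finger_gap: 0.0332
gripper_force: 39.9
time: 41.98
tcp_pos: [0.4175, 0.1326, 0.2928]
orientation: [[0.001, 1.0, -0.002], [1.0, -0.001, -0.001], [-0.001, -0.002, -1.0]]
wrist_force: [-0.2, 0.0, -0.5]
finger_gap: 0.0328
gripper_force: 39.9
time: 42.6
tcp_pos: [0.4149, -0.0691, 0.2928]
orientation: [[0.001, 1.0, -0.002], [1.0, -0.001, 0.0], [0.0, -0.002, -1.0]]
wrist_force: [0.7, 0.7, -0.8]
finger_gap: 0.0325
gripper_force: 39.9
time: 43.22
tcp_pos: [0.4124, -0.2709, 0.2928]
orientation: [[0.001, 1.0, -0.002], [1.0, -0.001, 0.001], [0.001, -0.002, -1.0]]
wrist_force: [0.0, 0.2, -0.8]
finger_gap: 0.0328
gripper_force: 39.9
time: 43.85
tcp_pos: [0.4135, -0.3497, 0.2942]
orientation: [[-0.001, 1.0, -0.0], [1.0, 0.001, 0.001], [0.001, -0.0, -1.0]]
wrist_force: [-0.0, 0.2, -0.4]
finger_gap: 0.0329
gripper_force: 39.9
```

```bash
python3 -m creep '{"targets":[{"delta_rot":[0,0,0],"travel":[0,0,0.25],"gripper":1},{"delta_rot":[0,0,0],"travel":[0,0,0.3],"gripper":1},{"delta_rot":[0,0,0],"travel":[0,0,0.2],"gripper":1},{"delta_rot":[0,0,0],"travel":[0,0,0.07],"gripper":1},{"delta_rot":[0,0,0],"travel":[0,0,0.06],"gripper":1}]}'
python3 -m creep '{"targets":[{"delta_rot":[0,0,0],"travel":[0,0,0.06],"gripper":1},{"delta_rot":[0,0,0],"travel":[0,0,0.06],"gripper":1},{"delta_rot":[0,0,0],"travel":[0,0,0.05],"gripper":1},{"delta_rot":[0,0,0],"travel":[0,0,0.04],"gripper":1},{"delta_rot":[0,0,0],"travel":[0,0,0],"gripper":1}]}'
```

```text
time: 44.48
tcp_pos: [0.4135, -0.3504, 0.2502]
orientation: [[-0.0, 1.0, 0.0], [1.0, 0.0, -0.0], [-0.0, 0.0, -1.0]]
wrist_force: [-0.6, 0.2, -0.4]
finger_gap: 0.0327
gripper_force: 39.9
time: 45.1
tcp_pos: [0.4134, -0.3503, 0.2396]
orientation: [[-0.0, 1.0, -0.0], [1.0, 0.0, 0.0], [0.0, -0.0, -1.0]]
wrist_force: [0.9, -0.2, 0.1]
finger_gap: 0.0328
gripper_force: 39.9
```

```bash
python3 -m creep '{"targets":[{"delta_rot":[0,0,0],"travel":[0,0,0.05],"gripper":1},{"delta_rot":[0,0,0],"travel":[0,0,0.04],"gripper":1},{"delta_rot":[0,0,0],"travel":[0,0,0.04],"gripper":1},{"delta_rot":[0,0,0],"travel":[0,0,0.03],"gripper":1},{"delta_rot":[0,0,0],"travel":[0,0,0],"gripper":1}]}'
```

```text
time: 45.72
tcp_pos: [0.4134, -0.3503, 0.2316]
orientation: [[-0.0, 1.0, -0.0], [1.0, 0.0, 0.0], [0.0, -0.0, -1.0]]
wrist_force: [0.2, 0.8, -1.0]
finger_gap: 0.0326
gripper_force: 39.9
```

```bash
python3 -m creep '{"targets":[{"delta_rot":[0,0,0],"travel":[0,0,0.02],"gripper":1},{"delta_rot":[0,0,0],"travel":[0,0,0.01],"gripper":1},{"delta_rot":[0,0,0],"travel":[0,0,0.015],"gripper":1},{"delta_rot":[0,0,0],"travel":[0,0,0],"gripper":1},{"delta_rot":[0,0,0],"travel":[0,0,0],"gripper":1}]}'
```

```text
time: 46.35
tcp_pos: [0.4136, -0.3505, 0.2298]
orientation: [[-0.0, 1.0, 0.0], [1.0, 0.0, -0.0], [-0.0, 0.0, -1.0]]
wrist_force: [-0.1, 0.9, 2.5]
finger_gap: 0.0326
gripper_force: 40.2
```

The knob is seated at the expected height with contact force. Release and retreat.

```bash
python3 -m creep '{"targets":[{"delta_rot":[0,0,0],"travel":[0,0,0],"gripper":0.2},{"delta_rot":[0,0,0],"travel":[0,0,0],"gripper":-0.3},{"delta_rot":[0,0,0],"travel":[0,0,0],"gripper":-1},{"delta_rot":[0,0,0],"travel":[0,0,0],"gripper":-1},{"delta_rot":[0,0,0],"travel":[0,0,0],"gripper":-1}]}'
python3 -m creep '{"targets":[{"delta_rot":[0,0,0],"travel":[0,0,-0.2],"gripper":-1},{"delta_rot":[0,0,0],"travel":[0,0,-0.5],"gripper":-1},{"delta_rot":[0,0,0],"travel":[0,0,-0.6],"gripper":-1},{"delta_rot":[0,0,0],"travel":[0,0,-0.5],"gripper":-1},{"delta_rot":[0,0,0],"travel":[0,0,-0.2],"gripper":-1}]}'
python3 -m creep '{"targets":[{"delta_rot":[0,0,0],"travel":[0.5,0,0],"gripper":-1},{"delta_rot":[0,0,0],"travel":[0.7,0,0],"gripper":-1},{"delta_rot":[0,0,0],"travel":[0.7,0,0],"gripper":-1},{"delta_rot":[0,0,0],"travel":[0.7,0,0],"gripper":-1},{"delta_rot":[0,0,0],"travel":[0.7,0,0],"gripper":-1}]}'
python3 -m creep '{"targets":[{"delta_rot":[0,0,0],"travel":[0.7,0,0],"gripper":-1},{"delta_rot":[0,0,0],"travel":[0.7,0,0],"gripper":-1},{"delta_rot":[0,0,0],"travel":[0.5,0,0],"gripper":-1},{"delta_rot":[0,0,0],"travel":[0,0,0],"gripper":-1},{"delta_rot":[0,0,0],"travel":[0,0,0],"gripper":-1}]}'
python3 - <<'E'
from h import *
a=snap("scene","pics/scene6.png")[:,:,::-1]
b=snap("top","pics/top6.png")[160:320,320:540,::-1]
cv2.imwrite("pics/s6.png",np.hstack([cv2.resize(q,(400,291),interpolation=cv2.INTER_CUBIC) for q in(a[90:250,150:370],b)]))
E
```

```text
time: 46.98
tcp_pos: [0.4134, -0.3504, 0.2295]
orientation: [[-0.0, 1.0, -0.0], [1.0, 0.0, -0.0], [-0.0, -0.0, -1.0]]
wrist_force: [-0.8, 0.0, -0.4]
finger_gap: 0.0853
gripper_force: 0.0
time: 47.6
tcp_pos: [0.414, -0.3509, 0.3322]
orientation: [[-0.0, 1.0, 0.003], [1.0, 0.0, -0.003], [-0.003, 0.003, -1.0]]
wrist_force: [0.2, 0.1, -0.3]
finger_gap: 0.0851
gripper_force: 0.0
time: 48.22
tcp_pos: [0.4131, -0.1842, 0.3291]
orientation: [[-0.0, 1.0, -0.001], [1.0, 0.0, 0.0], [0.0, -0.001, -1.0]]
wrist_force: [-0.5, 0.5, -0.7]
finger_gap: 0.0853
gripper_force: 0.0
time: 48.85
tcp_pos: [0.4133, -0.0908, 0.3293]
orientation: [[-0.0, 1.0, -0.0], [1.0, 0.0, -0.0], [-0.0, -0.0, -1.0]]
wrist_force: [0.1, 0.5, -0.4]
finger_gap: 0.0854
gripper_force: 0.0
```

View pics/s6.png

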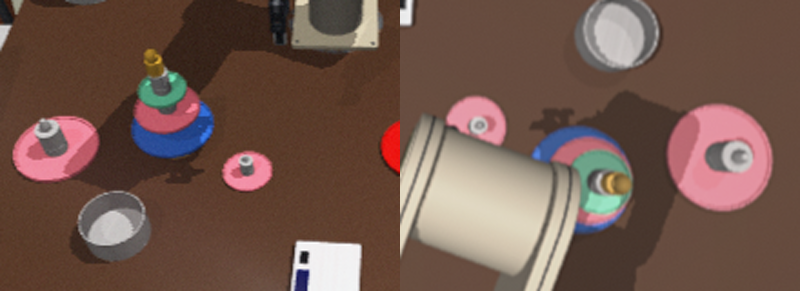

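The stand is complete: blue, pink, mint and the brass knob at (153,65) in the left half, all upright, with the gripper clear.

```bash
python3 -c "
from workcell import *
print(close_job())"
```

```text
the job is handed in; nothing more can be done
None
```

The cake stand is assembled on its base in the order asked (blue, pink, mint, knob); each part was seated before I let go, and the job was handed in at about 49 s of the 134 s allowed.

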